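# Clamp a glued display plinth in the bench press

## Task

The brass plate glued on this display plinth has to set under pressure. Put the plinth, brass plate first, into the channel of the small bench press, flat on its bed and fully home against the end stop; then turn the black knob on top clockwise so that the foot comes down on the brass plate and keeps pressing it with about 14 N (never more than 32 N, which would squeeze the glue out), let go and leave it clamped. Leave the other things on the bench where they are.

Things in the scene. Friction and masses are not known exactly. Their poses are not given: they have to be found in the camera images.
- plinth: Loose dark wooden bar 140 x 40 x 18 mm (own x, y, z), 110 to 230 g; origin: centre of its underside. Brass plate 46 x 34 x 4 mm on top at x = +42 mm (top 22 mm above the underside); grey resin stump 26 mm wide, 22 mm tall on top at x = -18 mm. Grip the free end (x -70 to -35 mm) across the 40 mm. Fully home: x = -42, y = 0, z = 8 mm in bed, axes parallel.
- bed: Fixed bed of the press; origin on the screw axis at bench level, x into the channel. Steel plate 8 mm thick, x -72 to +34 mm, 110 mm wide. Two fences, tops 20 mm above the bench, leave a channel 43 mm wide from x = -54 to +26 mm, its mouth flaring to about 54 mm at x = -76 mm. The seated plinth sticks out 40 mm in front of the plate.
- stop (a point): Middle of the end stop's face at the far end of the channel: x = +28 mm, y = 0, z = 14 mm in bed. The stop is 12 mm tall above the plate.
- press: Fixed grey frame with screw and foot; origin and axes as bed. Column at x 60 to 105 mm; arm 56 mm wide from x = -25 mm back, 64 to 92 mm above the bench. Foot: rubber pad 26 mm wide, its setting on the screw unknown within 3 mm: underside 39 to 45 mm above the bench at knob angle 0 (seated brass top: 30 mm). Pad gives 8 N/mm: 30 N per rad of knob once touching.
- knob (a joint): Knob angle, rad; grows clockwise seen from above as the foot goes down 3.82 mm per rad (24 mm a turn); 0.4 to 1.2 at the start, limit 7. Turning takes about 0.12 N m of friction; once the foot presses, each newton adds about 0.004 N m against clockwise turning (the moment on the hand about vertical shifts by +0.055 N m at 14 N). The screw stays where it is left.
- knob_grip (a point): Centre of the black ribbed round knob on top of the press, 40 mm across, 32 mm tall, axis vertical: on the axis, 14 mm below its top face; 136 mm above the bench at knob angle 0, 3.82 mm lower per rad turned: the hand must go down with it. Grip it from above at any yaw.
- jar_a: Small paint jar, 38 mm across and 42 mm tall, white cap; origin under its centre. Bystander.
- jar_b: Small paint jar, 38 mm across and 42 mm tall, red cap; origin under its centre. Bystander.
- glue: Glue bottle, 48 mm across and 85 mm tall; origin under its centre. Bystander.
- cup: White paper cup, 64 mm across and 65 mm tall; origin under its centre. Bystander.
- brush: Flat paint brush about 140 mm long lying on the bench; origin under its middle. Bystander.
- spray: Spray can, 52 mm across and 160 mm tall; origin under its centre. Bystander.
- figure: Little green painted figure on a steel pin in a cork 44 mm across, 130 mm tall in all; origin under the cork. Bystander.
Not all that is in view belongs to the job. What is meant by the press is not green or purple, and is the larger of those in its own colour.

How it is judged:
By the outcome, as a careful person would: the job done as asked, in the order asked, and still so for the second after the job is handed in, with the robot touching nothing.
It also fails if it takes over 72 s, if anything falls off the work surface, if the arm or the gripper's body presses on something with over 40 N, if the wrist force passes 120 N, or if a joint passes its speed limit or range.

## Robot

A 6-joint arm with a two-finger parallel gripper is mounted at the origin on the work surface. World frame = base frame: x ahead of the robot, y to its left, z up, the work surface at z = 0. Lengths are in m, angles in rad, forces in N, time in s.
With the tool pointing down it reaches from about 0.375 to 0.975 m from the base axis. Payload 3.8 kg.
Tool frame: the origin (TCP) lies midway between the tips of the shut fingers; the grasp point (between the pads) lies 19 mm behind it; z points along the fingers, y is the line along which they close (so a half turn about z gives the same grasp; the last joint's range is limited). The gripper opens to 85 mm and grips with 20 to 120 N. Pads are 22 mm wide; open, the fingers measure 114 mm over their backs; the gripper's body (76 mm by 85 mm) begins 54 mm behind the grasp point. The pads swing forward as they close: fully open they stand 13 mm farther back than shut.
Start: joints at [-1.189, 0.264, 1.604, -0, 1.274, -0.037], TCP at [0.274, -0.617, 0.231] pointing down, gripper open.
Joint ranges: [-2.63, 2.63], [-0.94, 2.18], [0.31, 2.57], [-1.31, 4.45], [0, 2.66], [-2.55, 2.55]. Speed limits (rad/s): [2.57, 2.57, 3.14, 3.14, 3.14, 3.14].

## Interface

Orientations are given as a rotation vector (axis times angle).
In Python, from workcell import status, read_camera, workorder, masks_of gives the robot as it stands.
- The arm moves only by the tool drive_tool, never from a script. Its argument "rows" is a list of rows, each a list of 7 numbers: the turn, a rotation vector about the tool's x, y, z in degrees, then the shift along the tool's x, y, z in m, then the opening, from 0 (shut) to 1 (fully open). In form: [[ax, ay, az, tx, ty, tz, claw], ...]. A call has 1 to 8 rows; each row shifts and turns the commanded pose from where the row before left it, along the tool's axes as they then stand; what a row does not reach is not made up. A row lasts 1/12 s, in which the tool goes at most 41.7 mm and 7.16 degrees, less where a joint would pass 70% of its speed; a pose out of reach is approached as far as the arm can. A call is refused whole if a number of a shift passes 0.0417 or a number of a turn 7.16, either way. A call with a gripper value outside its range is refused whole. The fingers move at their own pace and stop on an object; "force" is the grip in N (left out, the last holds). Time passes only in rows, so rows that do not move let the fingers close. It gives the time, the measured TCP pose, the force, the opening and the grip force at its end, in the units of the state.
- status.read_state(): the state, without advancing time (a new reading comes with each control period).
- read_camera(name): name is "side" or "top"; returns a dict with "color" (420x560x3 uint8, red, green, blue), "intrinsics" (3x3 intrinsics, pixels), "D" ([k1, k2, p1, p2, k3] as OpenCV has them; the pictures are not rectified), "world_from_camera" (4x4, takes a point from camera to world coordinates). Camera axes: x right, y up, looking along -z (the intrinsics and any distortion apply to the point x, -y, -z); pixel columns grow to the right and rows downward; lengths in m; the calibration is good to about 2 mm. A picture is of the moment at which its call begins. There is no depth.
- workorder.finish_job(): hands the job in; it is judged then, once.
Trained networks look in a picture, given as the dict that the camera call returned (one of the last four; its "shot" number tells which), for a name from the list of things; names that differ only in an ending like _2 or _b are one class to them, and where a whole thing is asked for, a point or a joint stands for the part that bears it (a point fixed in the world has none). Each returns a list of dicts, best first, with "score" (0 to 1); they miss things now and then, are a little off and sometimes report something else, mostly with a low value. They report only what shows in the picture. A call takes as long as a camera call. They do not tell look-alikes from the thing itself.
- masks_of(picture, name): "mask" (420x560 bool, what is visible of it) and "bbox" ([left, top, right, bottom] in pixels, round what is visible of it).
The state is a dict: "time": time; "q": joint angles; "joint_vel": joint speeds; "joint_torque": joint torques, N m; "tool_pos": TCP position; "tcp_rot": TCP orientation; "wrist_force": force on the tool from outside, world axes, zero at the start; "torque": the same for the moment, N m; "width": opening from 0.0 (shut) to 1.0 (fully open); "grip_force": force on a finger pad.
Only numpy, scipy, OpenCV 4.12 (cv2) and the standard library are available. Lean on these libraries where they do the work, as an engineer would, in place of code of your own. Each camera call takes 0.05 s, during which the arm holds its last target. There are 200 camera calls.

## Working session

There is one attempt and no reset: what is moved stays moved. The work goes in short steps, Python scripts to look and compute and a tool call to move; the robot and the scene stay as the last step left them, time stands still between calls to the robot, and variables do not carry over. Pictures are saved under pics/ and viewed, at most 10 in all, crops included, and the job is handed in when it is done.

Besides the shell and the picture viewer there is one more tool, called after ">>>" by a JSON object that holds its "name" and its "arguments". drive_tool: Moves the arm, as the interface text tells. Its arguments: {"type":"object","properties":{"rows":{"type":"array"},"force":{"type":"number"}},"required":["rows"]}

```bash
mkdir -p pics; ls
python3 - <<'E'
from workcell import status, read_camera, masks_of
import cv2, numpy as np
s=status.read_state(); print({k:np.round(v,3).tolist() for k,v in s.items()})
for n in("side","top"):
    p=read_camera(n); cv2.imwrite(f"pics/{n}0.png",p["color"][...,::-1])
    print(n,p["intrinsics"].tolist(),p["D"],np.round(p["world_from_camera"],4).tolist())
    for o in("plinth","bed","press","knob","knob_grip","jar_a","glue","cup","brush","spray","figure"):
        print(o,[(round(d["score"],2),d["bbox"]) for d in masks_of(p,o)])
E
```

```text
pics
{'time': 0.0, 'q': [-1.189, 0.265, 1.605, -0.0, 1.274, -0.037], 'joint_vel': [0.001, 0.0, -0.0, -0.0, -0.001, -0.002], 'joint_torque': [-0.0, -51.511, -36.732, -0.001, 0.013, 0.0], 'tool_pos': [0.274, -0.616, 0.23], 'tcp_rot': [-3.071, -0.653, 0.001], 'wrist_force': [0.422, 0.395, -0.09], 'torque': [-0.025, -0.03, 0.007], 'grip_force': 0.0, 'width': 1.003}
side [[540.0377895289229, 0.0, 280.78927311442], [0.0, 540.0377895289229, 211.1119030034641], [0.0, 0.0, 1.0]] [-0.10656282  0.          0.          0.          0.        ] [[0.9725, 0.1652, -0.164, 0.2051], [-0.2328, 0.6945, -0.6808, -1.1098], [0.0015, 0.7002, 0.7139, 1.2935], [0.0, 0.0, 0.0, 1.0]]
plinth [(0.84, [299.8, 263.1, 342.1, 285.3])]
bed [(0.93, [288.7, 197.9, 331.5, 224.8])]
press [(0.88, [305.4, 173.8, 347.7, 211.2]), (0.75, [349.3, 148.8, 375.0, 180.1]), (0.66, [180.6, 144.8, 210.3, 164.1]), (0.5, [198.3, 167.2, 212.4, 187.9])]
knob [(0.59, [348.2, 151.9, 356.6, 160.5]), (0.46, [308.9, 174.9, 324.3, 188.0]), (0.42, [305.5, 172.0, 348.6, 209.0]), (0.37, [182.8, 140.1, 192.4, 149.0])]
knob_grip [(0.71, [372.5, 273.
[... 909 characters left out ...]
]), (0.78, [175.2, 263.3, 204.3, 311.1]), (0.71, [217.9, 146.5, 255.7, 185.1]), (0.65, [185.0, 76.7, 202.7, 105.7])]
knob [(0.69, [174.9, 295.9, 194.9, 310.8]), (0.51, [230.0, 144.7, 244.6, 159.9])]
knob_grip [(0.72, [230.0, 144.1, 238.6, 162.3]), (0.61, [127.3, 283.8, 134.8, 290.4]), (0.56, [190.6, 89.1, 199.6, 102.5]), (0.4, [179.0, 198.1, 191.9, 244.9])]
jar_a [(0.58, [292.5, 122.8, 306.5, 137.8]), (0.46, [342.7, 115.6, 356.2, 129.8])]
glue [(0.65, [146.1, 136.6, 160.1, 147.7]), (0.44, [89.7, 233.2, 125.7, 247.7])]
cup [(0.85, [139.7, 179.0, 156.0, 203.1])]
brush [(0.8, [177.7, 199.2, 191.1, 245.6])]
spray [(0.96, [88.9, 232.7, 126.0, 249.5])]
figure [(0.58, [392.7, 161.1, 409.2, 169.8])]
```

Run:
```python
import cv2
for n,(a,b,c,d) in {"side":(130,350,160,410),"top":(60,320,80,420)}.items():
    i=cv2.imread(f"pics/{n}0.png")[a:b,c:d]; f=min(800/(d-c),600/(b-a)); cv2.imwrite(f"pics/{n}0c.png",cv2.resize(i,None,fx=f,fy=f,interpolation=cv2.INTER_CUBIC)); print(n,f)
```

```text
side 2.727272727272727
top 2.3076923076923075
```

View pics/side0c.png

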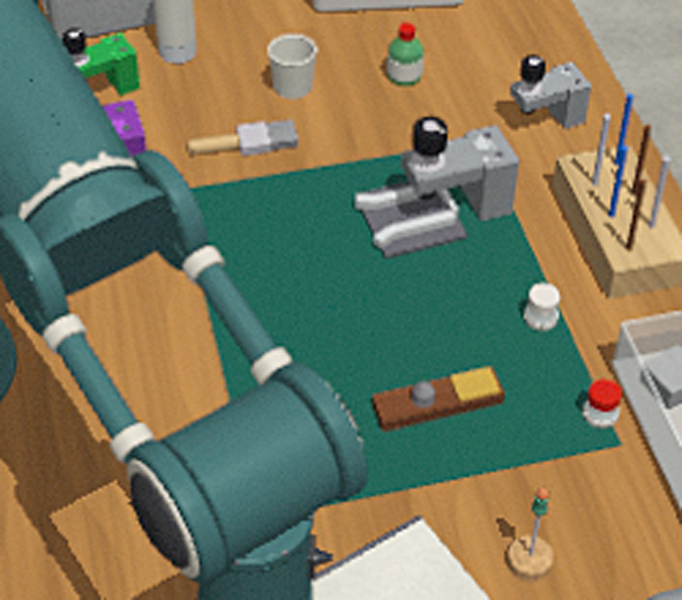

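View pics/top0c.png

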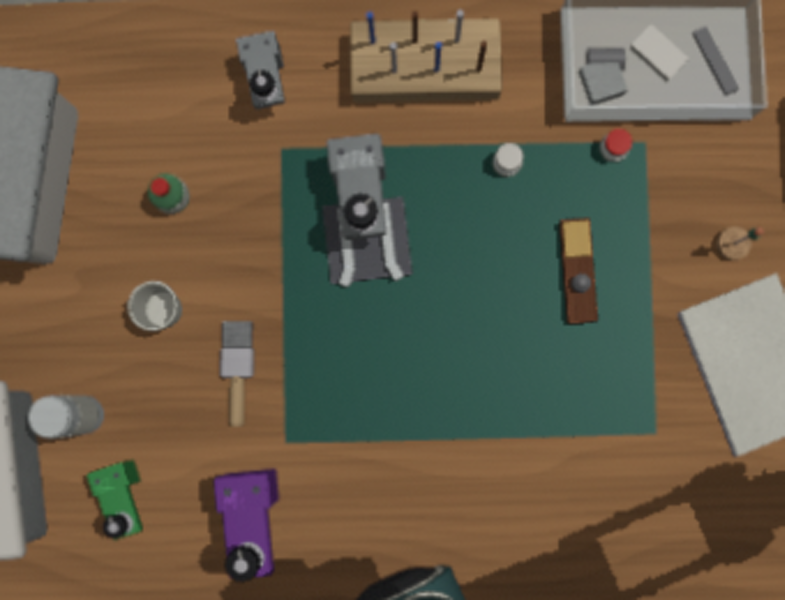

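The press meant is the large grey one at side px (328,192) / top px (236,150). The other three are ruled out: the small grey one (side 362,164; top 194,92) is smaller in the same colour, and the green and purple ones (side 195,154 / 205,177) are excluded by colour. The plinth is at side px (320,274) / top (328,178), with its brass end pointing away from the robot. Next I fit both poses.

```bash
cat > h.py <<'E'
import numpy as np, cv2
from scipy.optimize import minimize
S=6
def proj(p,X):
    T=np.linalg.inv(p["world_from_camera"]); F=np.diag([1,-1,-1.])
    R=F@T[:3,:3]; t=F@T[:3,3]
    return cv2.projectPoints(np.asarray(X,float).reshape(-1,3),cv2.Rodrigues(R)[0],t,p["intrinsics"],p["D"])[0][:,0]
def box(x0,x1,y0,y1,z0,z1): return np.array([[x,y,z] for x in(x0,x1) for y in(y0,y1) for z in(z0,z1)])
def cyl(x,y,r,z0,z1):
    a=np.linspace(0,2*np.pi,24,endpoint=False); return np.vstack([np.c_[x+r*np.cos(a),y+r*np.sin(a),0*a+z] for z in(z0,z1)])
def place(X,q):  # x,y,z,yaw
    c,s=np.cos(q[3]),np.sin(q[3]); return X@np.array([[c,-s,0],[s,c,0],[0,0,1]]).T+np.array(q[:3])
def ray(p,uv):
    n=cv2.undistortPoints(np.array(uv,float).reshape(1,1,2),p["intrinsics"],p["D"])[0,0]
    W=p["world_from_camera"]; return W[:3,3],W[:3,:3]@np.array([n[0],-n[1],-1])
def atz(p,uv,z):
    o,d=ray(p,uv); return o+d*(z-o[2])/d[2]
def render(p,parts,q,win):
    a,b,c,d=win; m=np.zeros(((b-a)*S,(d-c)*S),np.uint8)
    for X in parts:
        u=(proj(p,place(X,q))-[c,a]+.5)*S-.5
        cv2.fillConvexPoly(m,cv2.convexHull(np.round(u*16).astype(np.int32)),255,shift=4)
    return cv2.resize(m,(d-c,b-a),interpolation=cv2.INTER_AREA)/255.
PL=[box(-.07,.07,-.02,.02,0,.018),box(.019,.065,-.017,.017,.018,.022),cyl(-.018,0,.013,.018,.04)]
def occ(p,win,lo,hi):
    a,b,c,d=win; i=p["color"][a:b,c:d].astype(float); return np.clip((i[...,0]/(i[...,0]+i[...,1]+1)-lo)/(hi-lo),0,1)
def fit(items,parts,q0,z,free=3):
    f=lambda v:sum(((render(p,parts,[v[0]/100,v[1]/100,z,v[2]/10],w)-o)**2).sum() for p,w,o in items)
    best=None
    v0=[q0[0]*100,q0[1]*100,q0[2]*10]
    r=minimize(f,v0,method="Nelder-Mead",options=dict(initial_simplex=[v0]+[list(np.add(v0,e)) for e in([1,0,0],[0,1,0],[0,0,1])],xatol=.01,fatol=.01))
    return np.round([r.x[0]/100,r.x[1]/100,r.x[2]/10],4),round(r.fun,1)
E
cat > m.py <<'E'
from h import *; from workcell import read_camera
P={n:read_camera(n) for n in("side","top")}
for n,uv,g in(("side",(320,274),(320,240)),("top",(328,178),(290,180))):
    print(n,"plinth~",atz(P[n],uv,.015),"mat rgb",P[n]["color"][g[1],g[0]],"pl",P[n]["color"][uv[1],uv[0]])
W={"side":(255,295,292,350),"top":(148,206,312,345)}
it=[(P[n],W[n],occ(P[n],W[n],.3,.5)) for n in W]
q0=[*atz(P["top"],(328,178),.015)[:2],0.1]
print("plinth both",fit(it,PL,q0,0)); [print(n,fit([i],PL,q0,0)) for n,i in zip(W,it)]
kt=atz(P["top"],(236,151),.147); ks=atz(P["side"],(317.5,180),.147); print("knob top",kt,ks)
tiles=[]
for n,(a,b,c,d) in {"side":(165,230,280,355),"top":(110,190,212,262)}.items():
    tiles.append(cv2.resize(P[n]["color"][a:b,c:d,::-1],None,fx=560/(b-a)*.99,fy=560/(b-a)*.99,interpolation=cv2.INTER_CUBIC)); print(n,554/(b-a))
h=min(t.shape[0] for t in tiles); im=np.hstack([t[:h] for t in tiles]); f=min(1,800/im.shape[1]); print(f,tiles[0].shape)
cv2.imwrite("pics/press.png",cv2.resize(im,None,fx=f,fy=f,interpolation=cv2.INTER_AREA))
E
python3 m.py
```

```text
side plinth~ [ 0.55147864 -0.17313897  0.015     ] mat rgb [ 43 105  94] pl [128  74  45]
top plinth~ [ 0.54879179 -0.17163414  0.015     ] mat rgb [54 88 79] pl [89 57 39]
plinth both (array([ 0.552 , -0.1774,  0.0541]), np.float64(281.1))
side (array([ 0.552 , -0.1751,  0.0601]), np.float64(14.7))
top (array([ 0.5525, -0.1797,  0.0464]), np.float64(214.4))
knob top [0.61732121 0.10477801 0.147     ] [0.61324383 0.09044615 0.147     ]
side 8.523076923076923
top 6.925
0.8113590263691683 (554, 640, 3)
```

View pics/press.png

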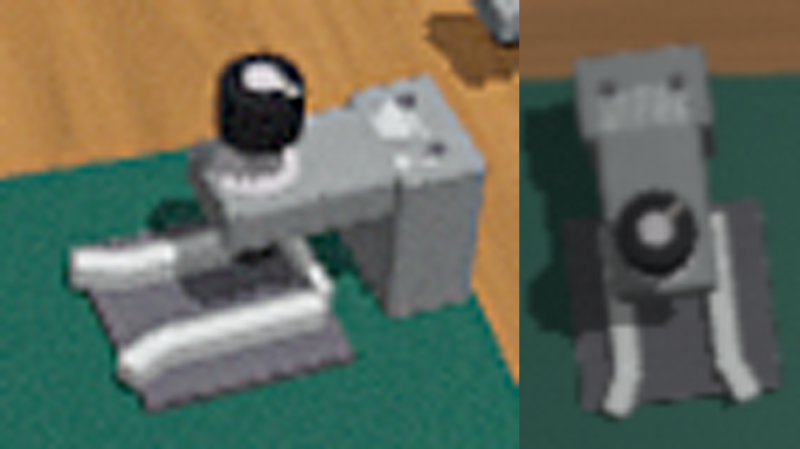

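```bash
cat > m2.py <<'E'
from h import *; from workcell import read_camera
P={n:read_camera(n) for n in("side","top")}
def ratio(p,w): a,b,c,d=w; i=p["color"][a:b,c:d].astype(float); return i[...,0]/(i[...,0]+i[...,1]+1)
def O(n,w,hi): 
    r=ratio(P[n],w); lo=np.percentile(r,20); return np.clip((r-lo-.03)/(hi-lo-.06),0,1)
W={"side":(255,295,292,350),"top":(148,206,312,345)}
it=[(P[n],W[n],O(n,W[n],.62)) for n in W]
q0=[.552,-.177,.05]
print("plinth both",fit(it,PL,q0,0)); [print(n,fit([i],PL,q0,0)) for n,i in zip(W,it)]
for s,t in(((317.4,175.4),(235.9,150.2)),):
    o1,d1=ray(P["side"],s);o2,d2=ray(P["top"],t); k=np.linalg.lstsq(np.c_[d1,-d2],o2-o1,rcond=None)[0]
    print("knob top tri",o1+d1*k[0],o2+d2*k[1]); print(atz(P["side"],s,.147),atz(P["top"],t,.147))
def fl(s): # flare, inner edge 21.5->27
    return np.array([[x,s*y,z] for x,y in((-.054,.0215),(-.054,.031),(-.076,.027),(-.076,.0365)) for z in(.008,.020)])
BED=[box(-.072,.034,-.055,.055,0,.008),box(-.054,.026,.0215,.031,.008,.02),box(-.054,.026,-.031,-.0215,.008,.02),fl(1),fl(-1),
 box(-.025,.105,-.028,.028,.064,.092),box(.06,.105,-.033,.033,0,.094),cyl(0,0,.02,.115,.147),cyl(0,0,.008,.04,.12),cyl(0,0,.013,.04,.05)]
W={"side":(196,230,282,326),"top":(140,190,212,264)}
it=[(P[n],W[n],O(n,W[n],.5)) for n in W]
q0=[.615,.1,.05]
qb=fit(it,BED,q0,0); print("bed both",qb); R=[fit([i],BED,q0,0) for i in it]; print(R)
out=[]
for (p,w,o),r in zip(it,R):
    m=render(p,BED,[*r[0][:2],0,r[0][2]],w); t=cv2.resize(np.dstack([o,m,0*m]),None,fx=7,fy=7); out.append(np.pad(t,((0,400-t.shape[0]),(0,0),(0,0))))
cv2.imwrite("pics/fit.png",np.hstack(out)*255)
E
python3 m2.py
```

```text
plinth both (array([ 0.5522, -0.1782,  0.0459]), np.float64(100.7))
side (array([ 0.552 , -0.175 ,  0.0569]), np.float64(23.4))
top (array([ 0.5527, -0.1796,  0.0442]), np.float64(28.6))
knob top tri [0.61686058 0.10506592 0.15298441] [0.61857294 0.1047371  0.15325231]
[0.61902083 0.11144017 0.147     ] [0.61960496 0.10501758 0.147     ]
bed both (array([0.6193, 0.1059, 0.0868]), np.float64(54.8))
[(array([0.6186, 0.1103, 0.0926]), np.float64(15.5)), (array([0.6193, 0.1053, 0.0972]), np.float64(8.7))][ WARN:0@1.433] global loadsave.cpp:1063 imwrite_ Unsupported depth image for selected encoder is fallbacked to CV_8U.
```

View pics/fit.png

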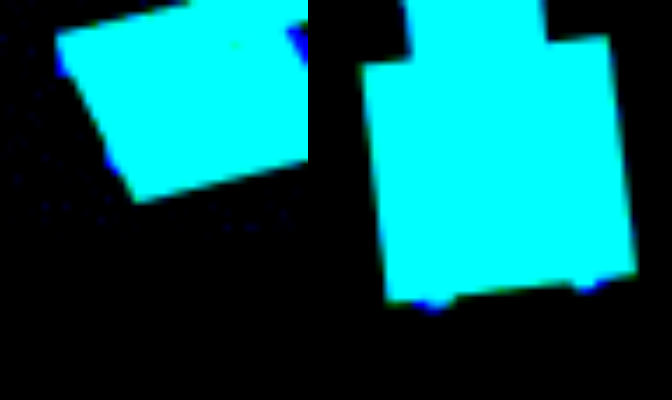

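The overlay confirms both fits: the silhouettes coincide except at the fence flares. The two cameras differ by about 5 mm in y, by the same amount for plinth and press, so the pose of one relative to the other is sound. I'll use the mean for reaching and refit with the plinth in hand.

>>> {"name": "drive_tool", "arguments": {"rows": [[0,0,7.05,0,0,0,1],[0,0,7.05,0,0,0,1],[0,0,7.05,0,0,0,1],[0,0,0,0.0175,-0.0304,0,1],[0,0,0,0.0175,-0.0304,0,1],[0,0,0,0.0175,-0.0304,0,1],[0,0,0,0.0175,-0.0304,0,1],[0,0,0,0.0175,-0.0304,0,1]], "force": 60}}

```text
time: 2.07
tool_pos: [0.3547, -0.4591, 0.2313]
tcp_rot: [3.141, 0.077, 0.0]
wrist_force: [0.3, 0.7, 0.8]
width: 1.003
grip_force: 0.0
```

>>> {"name": "drive_tool", "arguments": {"rows": [[0,0,0,0.0175,-0.0304,0,1],[0,0,0,0.0175,-0.0304,0,1],[0,0,0,0.0175,-0.0304,0,1],[0,0,0,0.0175,-0.0304,0,1],[0,0,0,0.0175,-0.0304,0,1],[0,0,0,0.0175,-0.0304,0,1],[0,0,0,0.0175,-0.0304,0,0.8],[0,0,0,0,0,0,0.8]]}}

```text
time: 2.73
tool_pos: [0.4683, -0.2369, 0.2315]
tcp_rot: [-3.138, -0.085, -0.003]
wrist_force: [-0.3, 0.2, 0.1]
width: 0.801
grip_force: 0.0
```

```bash
cat > go.py <<'E'
import sys,numpy as np; from scipy.spatial.transform import Rotation as Rn; from workcell import status
def go(x,y,z,yaw):
    s=status.read_state(); R=Rn.from_rotvec(s["tcp_rot"]); h=np.arctan2(*R.as_matrix()[[1,0],0])
    Rt=Rn.from_matrix([[np.cos(yaw),np.sin(yaw),0],[np.sin(yaw),-np.cos(yaw),0],[0,0,-1]])
    d=np.array([x,y,z])-s["tool_pos"]
    print("t %.2f"%s["time"],"pos",np.round(s["tool_pos"],4),"head %.4f"%h,"q6 %.2f"%s["q"][5],"F",np.round(s["wrist_force"],1),"M",np.round(s["torque"],3),"w %.3f g %.0f"%(s["width"],s["grip_force"]))
    print("turn deg",np.round((R.inv()*Rt).as_rotvec(degrees=True),2),"shift(now)",np.round(R.inv().apply(d),4),"shift(target axes)",np.round(Rt.inv().apply(d),4))
if __name__=="__main__": go(*map(float,sys.argv[1:]))
E
python3 go.py .4974 -.180 .001 .049
```

```text
t 2.73 pos [ 0.4683 -0.2369  0.2315] head 0.0543 q6 1.00 F [-0.3  0.2  0.1] M [0.006 0.004 0.051] w 0.801 g 0
turn deg [-0.14 -0.11  0.3 ] shift(now) [ 0.0317 -0.0547  0.2307] shift(target axes) [ 0.0319 -0.0554  0.2305]
```

>>> {"name": "drive_tool", "arguments": {"rows": [[0,0,0,0.016,-0.0277,0,0.75],[0,0,0,0.016,-0.0277,0,0.75],[0,0,0,0,0,0.035,0.75],[0,0,0,0,0,0.035,0.75],[0,0,0,0,0,0.035,0.75],[0,0,0,0,0,0.035,0.75],[0,0,0,0,0,0.03,0.75],[0,0,0,0,0,0,0.75]]}}

```text
time: 3.4
tool_pos: [0.4897, -0.1831, 0.0548]
tcp_rot: [-3.136, -0.078, 0.018]
wrist_force: [-1.0, 1.0, -0.6]
width: 0.746
grip_force: 0.0
```

```bash
python3 go.py .4974 -.180 .001 .049
python3 - <<'E'
from h import *; from workcell import read_camera
t=[]
for n,(a,b,c,d) in {"side":(230,310,280,360),"top":(140,220,290,370)}.items():
    t.append(cv2.resize(read_camera(n)["color"][a:b,c:d,::-1],(400,400),interpolation=cv2.INTER_CUBIC))
cv2.imwrite("pics/pre.png",np.hstack(t))
E
```

```text
t 3.40 pos [ 0.4897 -0.1831  0.0548] head 0.0496 q6 1.12 F [-1.   1.  -0.6] M [0.014 0.028 0.01 ] w 0.746 g 0
turn deg [-0.3   0.65  0.03] shift(now) [ 0.0085 -0.0024  0.0537] shift(target axes) [ 0.0079 -0.0027  0.0538]
```

View pics/pre.png

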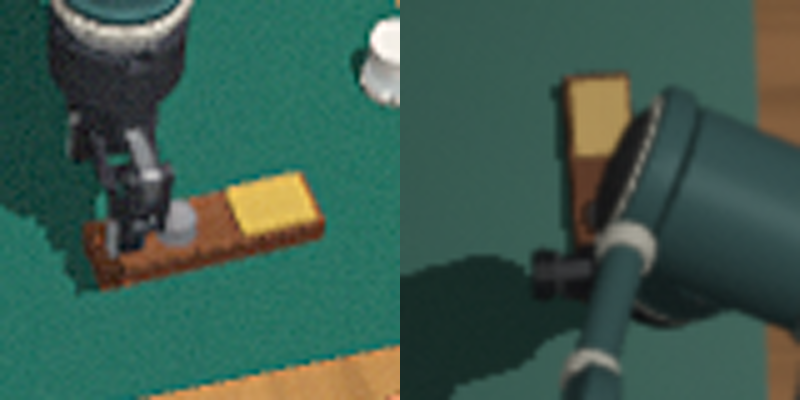

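The pictures show the open fingers straddling the plinth's free end, behind the stump: left finger at side px (304,278), gripper at top px (402,275 in the crop). I'll go down and grip.

>>> {"name": "drive_tool", "arguments": {"rows": [[-0.3,0.6,0,0.0075,-0.0026,0,0.75],[0,0,0,0,0,0.015,0.75],[0,0,0,0,0,0.015,0.75],[0,0,0,0,0,0.01,0.75],[0,0,0,0,0,0.007,0.75],[0,0,0,0,0,0,0.75],[0,0,0,0,0,0,0.75]]}}

```text
time: 4.08
tool_pos: [0.5038, -0.1824, 0.015]
tcp_rot: [3.135, 0.078, 0.018]
wrist_force: [0.3, 0.1, -0.2]
width: 0.753
grip_force: 0.0
```

```bash
python3 go.py .4974 -.180 .001 .049
```

```text
t 4.08 pos [ 0.5038 -0.1824  0.015 ] head 0.0497 q6 1.13 F [ 0.3  0.1 -0.2] M [0.018 0.064 0.02 ] w 0.753 g 0
turn deg [ 0.32 -0.65  0.04] shift(now) [-0.0065 -0.0028  0.0139] shift(target axes) [-0.0063 -0.0027  0.014 ]
```

>>> {"name": "drive_tool", "arguments": {"rows": [[0,0,0,0,0,0,0.75],[0,0,0,0,0,0,0.75],[0,0,0,0,0,0,0.75]]}}

```text
time: 4.33
tool_pos: [0.5039, -0.1825, 0.0151]
tcp_rot: [3.135, 0.078, 0.019]
wrist_force: [0.8, -0.3, -0.3]
width: 0.753
grip_force: 0.0
```

```bash
python3 go.py .4974 -.180 .001 .049
```

```text
t 4.33 pos [ 0.5039 -0.1825  0.0151] head 0.0497 q6 1.13 F [ 0.8 -0.3 -0.3] M [-0.05   0.05   0.021] w 0.753 g 0
turn deg [ 0.34 -0.68  0.04] shift(now) [-0.0065 -0.0029  0.014 ] shift(target axes) [-0.0063 -0.0028  0.0141]
```

>>> {"name": "drive_tool", "arguments": {"rows": [[0.34,-0.68,0,0,0,0,0.75],[0,0,0,-0.0065,-0.0028,0,0.75],[0,0,0,0,0,0.007,0.75],[0,0,0,0,0,0,0.75],[0,0,0,0,0,0,0.75]]}}

```text
time: 4.75
tool_pos: [0.4956, -0.1794, 0.0065]
tcp_rot: [-3.139, -0.078, 0.005]
wrist_force: [0.2, 0.3, 0.1]
width: 0.749
grip_force: 0.0
```

```bash
python3 go.py .4974 -.180 .001 .049
```

```text
t 4.75 pos [ 0.4956 -0.1794  0.0065] head 0.0496 q6 1.13 F [0.2 0.3 0.1] M [ 0.006 -0.011  0.02 ] w 0.749 g 0
turn deg [-0.08  0.17  0.04] shift(now) [0.0018 0.0007 0.0055] shift(target axes) [0.0018 0.0007 0.0055]
```

>>> {"name": "drive_tool", "arguments": {"rows": [[0,0.15,0,0.0015,0,0.0042,0.75],[0,0,0,0,0,0,0.6],[0,0,0,0,0,0,0.2],[0,0,0,0,0,0,0.2],[0,0,0,0,0,0,0.2],[0,0,0,0,0,0,0.2]], "force": 60}}

```text
time: 5.25
tool_pos: [0.4983, -0.1798, 0.0033]
tcp_rot: [-3.14, -0.078, -0.003]
wrist_force: [0.8, -1.0, 1.0]
width: 0.451
grip_force: 60.7
```

```bash
python3 go.py .4974 -.180 .001 .049
```

```text
t 5.25 pos [ 0.4983 -0.1798  0.0033] head 0.0496 q6 1.13 F [ 0.8 -1.   1. ] M [-0.113 -0.007 -0.032] w 0.451 g 61
turn deg [-0.02 -0.1   0.04] shift(now) [-0.0009  0.0001  0.0023] shift(target axes) [-0.0009  0.0001  0.0023]
```

>>> {"name": "drive_tool", "arguments": {"rows": [[0,0,0,0,0,-0.01,0.2],[0,0,0,0,0,-0.02,0.2],[0,0,-2.5,0,0,-0.02,0.2],[0,0,0,-0.0085,-0.032,0,0.2],[0,0,0,-0.0085,-0.032,0,0.2],[0,0,0,-0.0085,-0.032,0,0.2],[0,0,0,-0.0085,-0.032,0,0.2],[0,0,0,0,0,0,0.2]]}}

```text
time: 5.92
tool_pos: [0.4479, -0.0511, 0.0522]
tcp_rot: [-3.134, -0.15, 0.006]
wrist_force: [0.1, 0.8, -2.3]
width: 0.45
grip_force: 60.9
```

```bash
python3 go.py .401 .0875 .045 .093
```

```text
t 5.92 pos [ 0.4479 -0.0511  0.0522] head 0.0959 q6 1.30 F [ 0.1  0.8 -2.3] M [-0.016  0.138  0.05 ] w 0.450 g 61
turn deg [-0.23  0.22  0.17] shift(now) [-0.0333 -0.1424  0.0079] shift(target axes) [-0.0338 -0.1423  0.0072]
```

>>> {"name": "drive_tool", "arguments": {"rows": [[0,0,0,-0.0085,-0.035,0,0.2],[0,0,0,-0.0085,-0.035,0,0.2],[0,0,0,-0.0085,-0.035,0,0.2],[0,0,0,-0.008,-0.035,0,0.2],[0,0,0,0,0,0,0.2],[0,0,0,0,0,0,0.2]]}}

```text
time: 6.42
tool_pos: [0.4049, 0.0822, 0.0533]
tcp_rot: [-3.137, -0.154, -0.001]
wrist_force: [0.4, -0.9, -1.6]
width: 0.449
grip_force: 61.4
```

```bash
python3 go.py .401 .0875 .0235 .093
cat > m3.py <<'E'
import sys; from h import *; from workcell import read_camera,status
exec(open("m2.py").read().split("W={")[0].split("P={")[1].join(["P={",""])) if 0 else None
P={n:read_camera(n) for n in("side","top")}; s=status.read_state(); z=s["tool_pos"][2]-.0033
t=[]
for n,(a,b,c,d) in {"side":(160,260,240,340),"top":(120,220,200,300)}.items():
    t.append(cv2.resize(P[n]["color"][a:b,c:d,::-1],(400,400),interpolation=cv2.INTER_CUBIC))
cv2.imwrite("pics/pre2.png",np.hstack(t))
import pickle; pickle.dump((P,s),open("shot.pkl","wb"))
E
python3 m3.py
```

```text
t 6.42 pos [0.4049 0.0822 0.0533] head 0.0979 q6 1.61 F [ 0.4 -0.9 -1.6] M [-0.049  0.099  0.049] w 0.449 g 61
turn deg [-0.03 -0.05  0.28] shift(now) [-0.0034 -0.0056  0.0298] shift(target axes) [-0.0034 -0.0056  0.0298]
```

View pics/pre2.png

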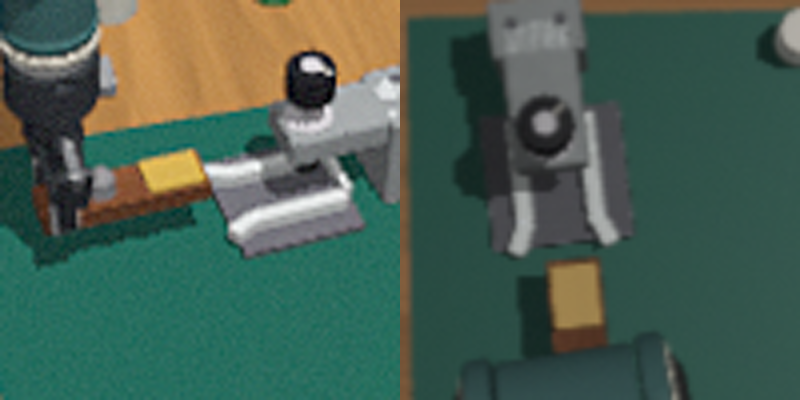

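The plinth is held level with its brass end facing the mouth: side crop (170,170), top crop (577,295). It sits 4-6 mm to the right of the channel axis. I'll lower it, centre it and measure the brass plate against the bed.

>>> {"name": "drive_tool", "arguments": {"rows": [[0,0,0.25,-0.003,-0.005,0,0.2],[0,0,0,0,0,0.02,0.2],[0,0,0,0,0,0.018,0.2],[0,0,0,0,0,0,0.2],[0,0,0,0,0,0,0.2],[0,0,0,0,0,0,0.2]]}}

```text
time: 7.02
tool_pos: [0.4029, 0.085, 0.0157]
tcp_rot: [-3.138, -0.137, -0.002]
wrist_force: [0.8, -0.6, -1.9]
width: 0.449
grip_force: 61.4
```

```bash
python3 go.py .401 .0875 .0135 .093
cat > m4.py <<'E'
from h import *; from workcell import read_camera,status
P={n:read_camera(n) for n in("side","top")}; s=status.read_state(); z=s["tool_pos"][2]-.0033
BR=[box(.019,.065,-.017,.017,.018,.022)]
W={"side":(185,225,255,310),"top":(170,215,320-90,355-80)}
it=[]
for n in W:
    a,b,c,d=W[n]; i=P[n]["color"][a:b,c:d].astype(float); f=i[...,1]-i[...,2]; hi=np.percentile(f,97) if n=="side" else np.percentile(f,90); lo=np.median(f)
    it.append((P[n],W[n],np.clip((f-lo-.3*(hi-lo))/(.4*(hi-lo)),0,1))); print(n,lo,hi,it[-1][2].sum())
x,y=s["tool_pos"][:2]; h=.095; q0=[x+.054*np.cos(h),y+.054*np.sin(h),h]
B={"side":np.array([.6186,.1103,.0926]),"top":np.array([.6193,.1053,.0972])}
for n,i in zip(W,it):
    q,e=fit([i],BR,q0,z); b=B[n]; d=q[:2]-b[:2]; c,sn=np.cos(b[2]),np.sin(b[2])
    print(n,q,e,"in bed x %.4f y %.4f yaw %.4f"%(c*d[0]+sn*d[1],-sn*d[0]+c*d[1],q[2]-b[2]), "q0",np.round(q0,4))
E
python3 m4.py
```

```text
t 7.02 pos [0.4029 0.085  0.0157] head 0.0873 q6 1.63 F [ 0.8 -0.6 -1.9] M [-0.025  0.099  0.007] w 0.449 g 61
turn deg [-0.04 -0.08 -0.33] shift(now) [-0.0017 -0.0026  0.0022] shift(target axes) [-0.0017 -0.0026  0.0022]
side 14.0 95.0 241.51234567901236
top 9.0 22.600000000000136 247.38970588235202
side [0.4569 0.0922 0.0634] 78.8 in bed x -0.1627 y -0.0031 yaw -0.0292 q0 [0.4574 0.0905 0.095 ]
top [0.4588 0.0868 0.1209] 46.9 in bed x -0.1615 y -0.0028 yaw 0.0237 q0 [0.4574 0.0905 0.095 ]
```

>>> {"name": "drive_tool", "arguments": {"rows": [[0,0,-0.35,0,-0.0025,0.002,0.2],[0,0,0,0,0,0,0.2],[0,0,0,0,0,0,0.2]]}}

```text
time: 7.37
tool_pos: [0.4025, 0.0882, 0.0136]
tcp_rot: [-3.137, -0.15, -0.003]
wrist_force: [-0.6, -0.4, -1.3]
width: 0.451
grip_force: 61.4
```

```bash
python3 go.py .4026 .0877 .0133 .094; python3 m4.py
```

```text
t 7.37 pos [0.4025 0.0882 0.0136] head 0.0953 q6 1.63 F [-0.6 -0.4 -1.3] M [ 0.032  0.11  -0.028] w 0.451 g 61
turn deg [-0.04 -0.11  0.08] shift(now) [0.0001 0.0005 0.0003] shift(target axes) [0.0001 0.0005 0.0003]
side 14.0 95.0 244.92901234567898
top 9.0 21.600000000000136 251.57936507936424
side [0.457  0.0957 0.0967] 81.4 in bed x -0.1623 y 0.0004 yaw 0.0041 q0 [0.4561 0.0933 0.095 ]
top [0.4562 0.0907 0.1035] 54.1 in bed x -0.1637 y 0.0013 yaw 0.0063 q0 [0.4561 0.0933 0.095 ]
```

>>> {"name": "drive_tool", "arguments": {"rows": [[0,0,0,0.012,0.0005,0,0.2],[0,0,0,0.012,0,0,0.2],[0,0,0,0.012,0,0,0.2],[0,0,0,0.012,0,0,0.2],[0,0,0,0,0,0,0.2],[0,0,0,0,0,0,0.2]]}}

```text
time: 7.97
tool_pos: [0.4514, 0.0922, 0.0133]
tcp_rot: [-3.137, -0.149, -0.002]
wrist_force: [0.2, 0.4, -4.1]
width: 0.451
grip_force: 61.4
```

```bash
python3 go.py .5221 .0990 .0133 .094
```

```text
t 7.97 pos [0.4514 0.0922 0.0133] head 0.0948 q6 1.62 F [ 0.2  0.4 -4.1] M [-0.034  0.094  0.005] w 0.451 g 61
turn deg [-0.04 -0.09  0.05] shift(now) [ 0.071  -0.0001  0.0002] shift(target axes) [ 0.071  -0.0001  0.    ]
```

>>> {"name": "drive_tool", "arguments": {"rows": [[0,0,0,0.01,0,0,0.2],[0,0,0,0.01,0,0,0.2],[0,0,0,0.005,0,0,0.2],[0,0,0,0,0,0,0.2],[0,0,0,0,0,0,0.2]]}}

```text
time: 8.38
tool_pos: [0.4753, 0.0945, 0.0134]
tcp_rot: [-3.137, -0.149, -0.002]
wrist_force: [0.9, 0.6, -1.7]
width: 0.448
grip_force: 61.4
```

```bash
python3 go.py .5221 .0990 .0133 .094
```

```text
t 8.38 pos [0.4753 0.0945 0.0134] head 0.0950 q6 1.62 F [ 0.9  0.6 -1.7] M [-0.077  0.163 -0.02 ] w 0.448 g 61
turn deg [-0.04 -0.07  0.06] shift(now) [ 0.047  -0.      0.0001] shift(target axes) [ 0.047  -0.0001  0.0001]
```

>>> {"name": "drive_tool", "arguments": {"rows": [[0,0,0,0.01,0,0,0.2],[0,0,0,0.01,0,0,0.2],[0,0,0,0.01,0,0,0.2],[0,0,0,0.008,0,0,0.2],[0,0,0,0,0,0,0.2],[0,0,0,0,0,0,0.2]]}}

```text
time: 8.88
tool_pos: [0.5145, 0.098, 0.0137]
tcp_rot: [-3.137, -0.149, -0.005]
wrist_force: [1.5, -2.1, -2.1]
width: 0.449
grip_force: 61.5
```

```bash
python3 go.py .5221 .0990 .0133 .094
```

```text
t 8.88 pos [0.5145 0.098  0.0137] head 0.0948 q6 1.62 F [ 1.5 -2.1 -2.1] M [-0.416 -0.226 -0.155] w 0.449 g 62
turn deg [-0.02 -0.2   0.05] shift(now) [ 0.0076 -0.0002  0.0004] shift(target axes) [ 0.0076 -0.0003  0.0004]
```

>>> {"name": "drive_tool", "arguments": {"rows": [[0,0,0,0.002,0.0005,0.0008,0.2],[0,0,0,0,0,0.0006,0.2],[0,0,0,0,0,0,0.2]]}}

```text
time: 9.13
tool_pos: [0.5146, 0.0978, 0.0118]
tcp_rot: [-3.137, -0.149, -0.002]
wrist_force: [2.5, -0.7, -1.5]
width: 0.449
grip_force: 61.5
```

```bash
python3 go.py .5221 .0990 .0133 .094
```

```text
t 9.13 pos [0.5146 0.0978 0.0118] head 0.0949 q6 1.61 F [ 2.5 -0.7 -1.5] M [-0.18  -0.065 -0.054] w 0.449 g 61
turn deg [-0.05 -0.07  0.05] shift(now) [ 0.0076 -0.0005 -0.0015] shift(target axes) [ 0.0076 -0.0005 -0.0015]
```

>>> {"name": "drive_tool", "arguments": {"rows": [[0,0,0,0.002,0,0.0006,0.2],[0,0,0,0.002,0,0,0.2],[0,0,0,0,0,0,0.2],[0,0,0,0,0,0,0.2]]}}

```text
time: 9.47
tool_pos: [0.518, 0.0981, 0.0112]
tcp_rot: [-3.137, -0.149, 0.0]
wrist_force: [-3.5, -1.5, 2.0]
width: 0.452
grip_force: 61.9
```

```bash
python3 go.py .5221 .0990 .0133 .094
```

```text
t 9.47 pos [0.518  0.0981 0.0112] head 0.0952 q6 1.61 F [-3.5 -1.5  2. ] M [-0.38   0.547 -0.075] w 0.452 g 62
turn deg [-0.03  0.01  0.07] shift(now) [ 0.0042 -0.0005 -0.0021] shift(target axes) [ 0.0042 -0.0005 -0.0021]
```

>>> {"name": "drive_tool", "arguments": {"rows": [[0,0,0,0.002,0,0,0.2],[0,0,0,0.0015,0,0,0.2],[0,0,0,0,0,0,0.2]]}}

```text
time: 9.72
tool_pos: [0.5223, 0.0985, 0.0113]
tcp_rot: [-3.137, -0.149, -0.002]
wrist_force: [-1.8, -1.8, -0.1]
width: 0.452
grip_force: 61.6
```

```bash
python3 go.py .5221 .0990 .0133 .094
```

```text
t 9.72 pos [0.5223 0.0985 0.0113] head 0.0952 q6 1.61 F [-1.8 -1.8 -0.1] M [-0.349  0.439 -0.029] w 0.452 g 62
turn deg [-0.03 -0.07  0.07] shift(now) [-0.0001 -0.0005 -0.002 ] shift(target axes) [-0.0001 -0.0005 -0.002 ]
```

Not at the stop yet, so I keep pushing gently until the force builds.

>>> {"name": "drive_tool", "arguments": {"rows": [[0,0,0,0.0015,0,0,0.2],[0,0,0,0.001,0,0,0.2],[0,0,0,0,0,0,0.2]]}}

```text
time: 9.97
tool_pos: [0.5223, 0.0984, 0.0112]
tcp_rot: [-3.138, -0.149, 0.007]
wrist_force: [-9.5, -2.4, 9.1]
width: 0.449
grip_force: 62.7
```

```bash
python3 go.py .5221 .0990 .0133 .094
```

```text
t 9.97 pos [0.5223 0.0984 0.0112] head 0.0951 q6 1.61 F [-9.5 -2.4  9.1] M [-0.478  1.494 -0.057] w 0.449 g 63
turn deg [-0.03  0.25  0.06] shift(now) [-0.0001 -0.0006 -0.0021] shift(target axes) [-0.0001 -0.0006 -0.0021]
```

>>> {"name": "drive_tool", "arguments": {"rows": [[0,0,0,0,0,-0.0004,0.2],[0,0,0,0,0,0,0.5],[0,0,0,0,0,0,0.75],[0,0,0,0,0,0,0.75],[0,0,0,0,0,-0.015,0.75],[0,0,0,-0.005,0,-0.03,0.75],[0,0,0,-0.005,0,-0.04,0.75],[0,0,0,0,0,-0.04,0.75]]}}

```text
time: 10.63
tool_pos: [0.5132, 0.0977, 0.137]
tcp_rot: [-3.137, -0.149, 0.002]
wrist_force: [1.0, 0.7, -0.3]
width: 0.751
grip_force: 0.0
```

```bash
python3 go.py .619 .1078 .2 .094
python3 - <<'E'
from h import *; from workcell import read_camera
t=[]
for n,(a,b,c,d) in {"side":(160,240,265,345),"top":(120,200,200,280)}.items():
    t.append(cv2.resize(read_camera(n)["color"][a:b,c:d,::-1],(400,400),interpolation=cv2.INTER_CUBIC))
cv2.imwrite("pics/seat.png",np.hstack(t))
E
```

```text
t 10.63 pos [0.5132 0.0977 0.137 ] head 0.0951 q6 1.62 F [ 1.   0.7 -0.3] M [-0.014 -0.072  0.02 ] w 0.751 g 0
turn deg [-0.05  0.07  0.06] shift(now) [ 1.062e-01 -1.000e-04 -6.310e-02] shift(target axes) [ 1.062e-01 -1.000e-04 -6.300e-02]
```

View pics/seat.png

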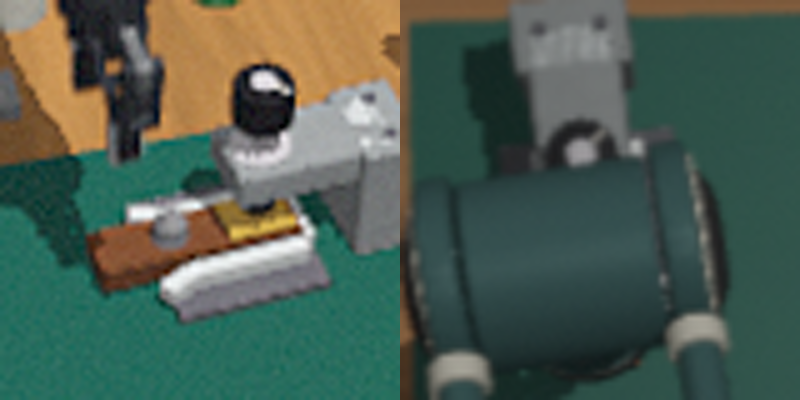

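Side view: the plinth lies flat in the channel with the brass under the foot at crop (260,215) and its end against the stop at (305,225). The stop contact at TCP x 0.5223 agrees with the predicted 0.5221. Now I raise and wind the wrist back for the knob.

>>> {"name": "drive_tool", "arguments": {"rows": [[0,0,-7,0,0,-0.04,0.9],[0,0,-7,0,0,-0.03,0.9],[0,0,-7,0,0,0,0.9],[0,0,-7,0,0,0,0.9],[0,0,-7,0,0,0,0.9],[0,0,-7,0,0,0,0.9],[0,0,-7,0,0,0,0.9],[0,0,-7,0,0,0,0.9]]}}

```text
time: 11.4
tool_pos: [0.5153, 0.0979, 0.2068]
tcp_rot: [2.695, 1.613, 0.005]
wrist_force: [-0.0, -0.7, 0.6]
width: 0.902
grip_force: 0.0
```

>>> {"name": "drive_tool", "arguments": {"rows": [[0,0,-7,0,0,0,0.9],[0,0,-7,0,0,0,0.9],[0,0,-7,0,0,0,0.9],[0,0,-7,0,0,0,0.9],[0,0,-7,0,0,0,0.9],[0,0,-7,0,0,0,0.9],[0,0,-7,0,0,0,0.9],[0,0,-7,0,0,0,0.9]]}}

```text
time: 12.07
tool_pos: [0.5153, 0.0979, 0.2068]
tcp_rot: [1.622, 2.688, 0.004]
wrist_force: [-0.1, -0.9, -0.0]
width: 0.895
grip_force: 0.0
```

>>> {"name": "drive_tool", "arguments": {"rows": [[0,0,-7,0,0,0,0.9],[0,0,-7,0,0,0,0.9],[0,0,-7,0,0,0,0.9],[0,0,-7,0,0,0,0.9],[0,0,-7,0,0,0,0.9],[0,0,-7,0,0,0,0.9],[0,0,-7,0,0,0,0.9],[0,0,-7,0,0,0,0.9]]}}

```text
time: 12.73
tool_pos: [0.5153, 0.0979, 0.2068]
tcp_rot: [0.17, 3.134, 0.002]
wrist_force: [0.0, -0.5, 0.4]
width: 0.901
grip_force: 0.0
```

>>> {"name": "drive_tool", "arguments": {"rows": [[0,0,-7,0,0,0,0.9],[0,0,-7,0,0,0,0.9],[0,0,-7,0,0,0,0.9],[0,0,0,0,0,0,0.9],[0,0,0,0,0,0,0.9]]}}

```text
time: 13.15
tool_pos: [0.515, 0.0978, 0.2067]
tcp_rot: [-0.39, 3.115, 0.001]
wrist_force: [-0.2, 0.2, 0.8]
width: 0.902
grip_force: 0.0
```

```bash
python3 go.py .6183 .1076 .19 3.743
python3 - <<'E'
from h import *; from workcell import read_camera
P={n:read_camera(n) for n in("side","top")}
t=[]
# knob top white cap / pointer location by fitting dark knob: print cap centroid
W={"side":(168,192,308,326),"top":(140,165,226,248)}
for n,(a,b,c,d) in W.items():
    i=P[n]["color"][a:b,c:d].astype(float).sum(2); m=i<130; print(n,"dark centroid",np.argwhere(m).mean(0)[::-1]+[c,a],m.sum())
E
```

```text
t 13.15 pos [0.515  0.0978 0.2067] head -2.8928 q6 -1.68 F [-0.2  0.2  0.8] M [ 0.     0.007 -0.002] w 0.902 g 0
turn deg [ 1.00e-02  1.30e-01 -2.02e+01] shift(now) [-0.1025 -0.016   0.017 ] shift(target axes) [-0.0907 -0.0504  0.0167]
side dark centroid [316.99082569 180.64220183] 109
top dark centroid [234.13636364 146.31818182] 22
```

>>> {"name": "drive_tool", "arguments": {"rows": [[0,0,-6.8,0,0,0,0.9],[0,0,-6.8,0,0,0,0.9],[0,0,-6.6,0,0,0,0.9],[0,0,0,-0.03,-0.0168,0,0.9],[0,0,0,-0.03,-0.0168,0,0.9],[0,0,0,-0.03,-0.0168,0,0.9],[0,0,0,0,0,0,0.9],[0,0,0,0,0,0,0.9]]}}

```text
time: 13.92
tool_pos: [0.6184, 0.1074, 0.2059]
tcp_rot: [-0.932, 3.0, 0.001]
wrist_force: [-1.0, 0.4, -0.2]
width: 0.899
grip_force: 0.0
```

```bash
python3 go.py .6183 .1076 .117 3.743
```

```text
t 13.92 pos [0.6184 0.1074 0.2059] head -2.5388 q6 -2.04 F [-1.   0.4 -0.2] M [ 0.011  0.041 -0.015] w 0.899 g 0
turn deg [0.03 0.03 0.08] shift(now) [0.     0.0002 0.0889] shift(target axes) [0.     0.0002 0.0889]
```

>>> {"name": "drive_tool", "arguments": {"rows": [[0,0,0,0,0,0.03,0.9],[0,0,0,0,0,0.03,0.9],[0,0,0,0,0,0.02,0.9],[0,0,0,0,0,0.008,0.9],[0,0,0,0,0,0,0.9],[0,0,0,0,0,0,0.9]]}}

```text
time: 14.42
tool_pos: [0.617, 0.1074, 0.1194]
tcp_rot: [-0.934, 2.998, 0.001]
wrist_force: [0.1, -0.4, 0.6]
width: 0.903
grip_force: 0.0
```

```bash
python3 go.py .6183 .1076 .117 3.743
python3 - <<'E'
from h import *; from workcell import read_camera
t=[]
for n,(a,b,c,d) in {"side":(150,210,285,345),"top":(120,180,205,265)}.items():
    t.append(cv2.resize(read_camera(n)["color"][a:b,c:d,::-1],(400,400),interpolation=cv2.INTER_CUBIC))
cv2.imwrite("pics/knob.png",np.hstack(t))
E
```

```text
t 14.42 pos [0.617  0.1074 0.1194] head -2.5373 q6 -2.04 F [ 0.1 -0.4  0.6] M [-0.02   0.015 -0.022] w 0.903 g 0
turn deg [-0.    0.08  0.16] shift(now) [-0.0012 -0.0006  0.0024] shift(target axes) [-0.0012 -0.0006  0.0024]
```

View pics/knob.png

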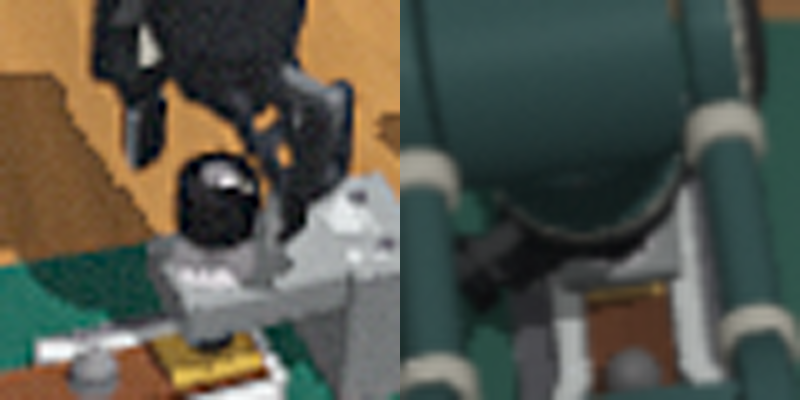

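Side view: the fingers stand either side of the knob, with tips at crop (145,155) and (295,220) and the knob at (218,200). It is centred, so I make small corrections and close.

>>> {"name": "drive_tool", "arguments": {"rows": [[0,0,0,-0.001,-0.0005,0.0015,0.9],[0,0,0,0,0,0,0.6],[0,0,0,0,0,0,0.2],[0,0,0,0,0,0,0.2],[0,0,0,0,0,0,0.2],[0,0,0,0,0,0,0.2],[0,0,0,0,0,0,0.2]], "force": 40}}

```text
time: 15.1
tool_pos: [0.6197, 0.1065, 0.1186]
tcp_rot: [-0.934, 2.996, -0.003]
wrist_force: [1.6, -4.7, 4.0]
width: 0.452
grip_force: 41.4
```

```bash
python3 go.py .6183 .1076 .117 3.743
```

```text
t 15.10 pos [0.6197 0.1065 0.1186] head -2.5369 q6 -2.04 F [ 1.6 -4.7  4. ] M [-0.837 -0.208 -0.014] w 0.452 g 41
turn deg [-0.16  0.16  0.19] shift(now) [0.0005 0.0017 0.0016] shift(target axes) [0.0005 0.0017 0.0016]
```

>>> {"name": "drive_tool", "arguments": {"rows": [[0,0,3,0,-0.0006,0.0003,0.2],[0,0,7,0,0,0.00047,0.2],[0,0,7,0,0,0.00047,0.2],[0,0,7,0,0,0.00047,0.2],[0,0,7,0,0,0.00047,0.2],[0,0,7,0,0,0.00047,0.2],[0,0,7,0,0,0.00047,0.2]]}}

```text
time: 15.68
tool_pos: [0.6199, 0.1058, 0.1155]
tcp_rot: [0.292, 3.124, -0.002]
wrist_force: [0.3, -5.7, 4.6]
width: 0.456
grip_force: 41.5
```

```bash
cat > tq.py <<'E'
import sys,numpy as np; from workcell import status,read_camera; from scipy.spatial.transform import Rotation as Rn
N=int(sys.argv[1]); A=[]
for k in range(N):
    s=status.read_state(); A.append([*s["torque"],*s["wrist_force"],*s["tool_pos"]]); read_camera("side")
A=np.array(A); R=Rn.from_rotvec(s["tcp_rot"]).as_matrix(); h=np.arctan2(R[1,0],R[0,0])
print("t %.2f q6 %.4f head %.4f turned %.4f"%(s["time"],s["q"][5],h,(-2.537-h)%6.2832),"M",A[:,:3].mean(0).round(4),"first",A[0,2].round(3),"sd %.3f"%A[:,2].std(),"F",A[:,3:6].mean(0).round(1),"p",A[-1,6:].round(4),"w %.3f g %.0f"%(s["width"],s["grip_force"]))
print("F in tool",(R.T@A[:,3:6].mean(0)).round(1),"tool z tilt deg",np.degrees(np.arccos(-R[2,2])).round(2))
E
python3 tq.py 8
```

```text
t 16.03 q6 -1.2587 head 2.9607 turned 0.7855 M [-1.0728 -0.0597 -0.1224] first 0.064 sd 0.074 F [ 0.7 -5.2  5.2] p [0.6199 0.1058 0.1155] w 0.453 g 41
F in tool [-1.7 -5.  -5.2] tool z tilt deg 0.2
```

```bash
cat > r.py <<'E'
import numpy as np,json; from workcell import status; from scipy.spatial.transform import Rotation as Rn
s=status.read_state(); R=Rn.from_rotvec(s["tcp_rot"]).as_matrix(); h=np.arctan2(R[1,0],R[0,0])
r=[s["time"],(-2.537-h)%6.2832,s["torque"][2],s["joint_torque"][5],s["joint_vel"][5]]
open("log.txt","a").write(json.dumps([float(v) for v in r])+"\n")
print("t %.2f turned %.4f Mz %.3f jt6 %.3f v %.2f"%tuple(r),"F",(R.T@s["wrist_force"]).round(1),"z %.4f"%s["tool_pos"][2],"g %.0f"%s["grip_force"])
E
python3 r.py
```

```text
t 16.08 turned 0.7855 Mz -0.112 jt6 -0.144 v -0.00 F [-0.8 -5.1 -4.9] z 0.1156 g 41
```

>>> {"name": "drive_tool", "arguments": {"rows": [[0,0,4,0,-0.001,-0.0003,0.2],[0,0,4,0,0,0.00027,0.2]]}}

```text
time: 16.25
tool_pos: [0.6198, 0.1055, 0.1151]
tcp_rot: [0.505, 3.097, 0.001]
wrist_force: [2.8, -2.6, 1.8]
width: 0.455
grip_force: 41.3
```

```bash
python3 r.py
```

```text
t 16.25 turned 0.9279 Mz 0.093 jt6 -0.858 v 0.84 F [-3.5 -1.6 -1.8] z 0.1151 g 41
```

>>> {"name": "drive_tool", "arguments": {"rows": [[0,0,4,0,0,0.00027,0.2]]}}

```text
time: 16.33
tool_pos: [0.6198, 0.1055, 0.1148]
tcp_rot: [0.613, 3.077, 0.001]
wrist_force: [2.1, -3.7, 2.1]
width: 0.455
grip_force: 41.3
```

```bash
python3 r.py
```

```text
t 16.33 turned 0.9978 Mz 0.128 jt6 -0.776 v 0.83 F [-3.3 -2.6 -2.1] z 0.1148 g 41
```

>>> {"name": "drive_tool", "arguments": {"rows": [[0,0,4,0,0,0.00027,0.2]]}}

```text
time: 16.42
tool_pos: [0.6198, 0.1054, 0.1146]
tcp_rot: [0.72, 3.054, 0.001]
wrist_force: [1.3, -3.5, 2.6]
width: 0.455
grip_force: 41.2
```

```bash
python3 r.py
```

```text
t 16.42 turned 1.0675 Mz 0.086 jt6 -0.771 v 0.83 F [-2.7 -2.6 -2.6] z 0.1146 g 41
```

>>> {"name": "drive_tool", "arguments": {"rows": [[0,0,4,0,0,0.00027,0.2]]}}

```text
time: 16.5
tool_pos: [0.6197, 0.1054, 0.1143]
tcp_rot: [0.826, 3.027, 0.001]
wrist_force: [2.0, -4.0, 3.3]
width: 0.457
grip_force: 41.2
```

```bash
python3 r.py
```

```text
t 16.50 turned 1.1374 Mz 0.075 jt6 -0.771 v 0.83 F [-3.8 -2.4 -3.3] z 0.1143 g 41
```

>>> {"name": "drive_tool", "arguments": {"rows": [[0,0,4,0,0,0.00027,0.2]]}}

```text
time: 16.58
tool_pos: [0.6197, 0.1054, 0.114]
tcp_rot: [0.931, 2.997, 0.001]
wrist_force: [1.7, -3.2, 3.2]
width: 0.456
grip_force: 41.2
```

```bash
python3 r.py
```

```text
t 16.58 turned 1.2071 Mz 0.094 jt6 -0.772 v 0.83 F [-3.2 -1.6 -3.2] z 0.1140 g 41
```

>>> {"name": "drive_tool", "arguments": {"rows": [[0,0,4,0,0,0.00025,0.2]]}}

```text
time: 16.67
tool_pos: [0.6197, 0.1053, 0.1138]
tcp_rot: [1.035, 2.963, 0.001]
wrist_force: [2.0, -3.7, 3.2]
width: 0.455
grip_force: 41.3
```

```bash
python3 r.py
```

```text
t 16.67 turned 1.2769 Mz 0.081 jt6 -0.772 v 0.83 F [-3.8 -1.6 -3.2] z 0.1138 g 41
```

>>> {"name": "drive_tool", "arguments": {"rows": [[0,0,4,0,0,0.00025,0.2]]}}

```text
time: 16.75
tool_pos: [0.6196, 0.1053, 0.1135]
tcp_rot: [1.138, 2.925, 0.001]
wrist_force: [1.9, -4.2, 3.2]
width: 0.453
grip_force: 41.3
```

```bash
python3 r.py
```

```text
t 16.75 turned 1.3467 Mz 0.080 jt6 -0.772 v 0.83 F [-4.2 -1.8 -3.2] z 0.1135 g 41
```

>>> {"name": "drive_tool", "arguments": {"rows": [[0,0,4,0,0,0.00025,0.2]]}}

```text
time: 16.83
tool_pos: [0.6195, 0.1052, 0.1132]
tcp_rot: [1.239, 2.884, 0.001]
wrist_force: [2.3, -4.4, 3.8]
width: 0.454
grip_force: 41.3
```

```bash
python3 r.py
```

```text
t 16.83 turned 1.4165 Mz 0.060 jt6 -0.772 v 0.83 F [-4.7 -1.4 -3.7] z 0.1132 g 41
```

>>> {"name": "drive_tool", "arguments": {"rows": [[0,0,4,0,0,0.00025,0.2]]}}

```text
time: 16.92
tool_pos: [0.6195, 0.1052, 0.1129]
tcp_rot: [1.339, 2.839, 0.001]
wrist_force: [1.5, -3.8, 2.6]
width: 0.457
grip_force: 41.3
```

```bash
python3 r.py
```

```text
t 16.92 turned 1.4864 Mz 0.153 jt6 -0.773 v 0.83 F [-3.9 -1.3 -2.6] z 0.1129 g 41
```

>>> {"name": "drive_tool", "arguments": {"rows": [[0,0,4,0,0,0.00025,0.2],[0,0,4,0,0,0.00025,0.2]]}}

```text
time: 17.08
tool_pos: [0.6194, 0.1052, 0.1124]
tcp_rot: [1.534, 2.738, 0.001]
wrist_force: [1.7, -4.9, 3.8]
width: 0.455
grip_force: 41.3
```

```bash
python3 r.py
```

```text
t 17.08 turned 1.6260 Mz 0.108 jt6 -0.773 v 0.83 F [-5.1 -1.2 -3.8] z 0.1124 g 41
```

>>> {"name": "drive_tool", "arguments": {"rows": [[0,0,4,0,0,0.00025,0.2],[0,0,4,0,0,0.00025,0.2]]}}

```text
time: 17.25
tool_pos: [0.6193, 0.1051, 0.1119]
tcp_rot: [1.722, 2.625, 0.001]
wrist_force: [1.4, -4.0, 2.7]
width: 0.454
grip_force: 41.3
```

```bash
python3 r.py
```

```text
t 17.25 turned 1.7657 Mz 0.152 jt6 -0.774 v 0.83 F [-4.3 -0.3 -2.7] z 0.1119 g 41
```

>>> {"name": "drive_tool", "arguments": {"rows": [[0,0,4,0,0,0.00025,0.2],[0,0,4,0,0,0.00025,0.2]]}}

```text
time: 17.42
tool_pos: [0.6192, 0.105, 0.1114]
tcp_rot: [1.901, 2.498, 0.001]
wrist_force: [0.1, -4.6, 3.6]
width: 0.454
grip_force: 41.3
```

```bash
python3 r.py
```

```text
t 17.42 turned 1.9054 Mz 0.102 jt6 -0.775 v 0.83 F [-4.5 -1.1 -3.6] z 0.1114 g 41
```

>>> {"name": "drive_tool", "arguments": {"rows": [[0,0,4,0,0,0.00025,0.2],[0,0,4,0,0,0.00025,0.2]]}}

```text
time: 17.58
tool_pos: [0.6191, 0.1051, 0.1108]
tcp_rot: [2.071, 2.36, 0.001]
wrist_force: [1.0, -4.1, 3.6]
width: 0.455
grip_force: 41.3
```

```bash
python3 r.py
```

```text
t 17.58 turned 2.0450 Mz 0.067 jt6 -0.776 v 0.83 F [-4.2  0.5 -3.6] z 0.1108 g 41
```

>>> {"name": "drive_tool", "arguments": {"rows": [[0,0,4,0,0,0.00025,0.2],[0,0,4,0,0,0.00025,0.2]]}}

```text
time: 17.75
tool_pos: [0.619, 0.1051, 0.1103]
tcp_rot: [2.231, 2.21, 0.001]
wrist_force: [1.5, -5.3, 3.2]
width: 0.456
grip_force: 41.3
```

```bash
python3 r.py
```

```text
t 17.75 turned 2.1847 Mz 0.135 jt6 -0.777 v 0.83 F [-5.3  1.6 -3.2] z 0.1103 g 41
```

>>> {"name": "drive_tool", "arguments": {"rows": [[0,0,4,0,0,0.00025,0.2],[0,0,4,0,0,0.00025,0.2]]}}

```text
time: 17.92
tool_pos: [0.6188, 0.1051, 0.1097]
tcp_rot: [2.379, 2.049, 0.001]
wrist_force: [0.4, -5.3, 2.9]
width: 0.452
grip_force: 41.3
```

```bash
python3 r.py
```

```text
t 17.92 turned 2.3243 Mz 0.174 jt6 -0.765 v 0.83 F [-5.1  1.2 -2.9] z 0.1097 g 41
```

>>> {"name": "drive_tool", "arguments": {"rows": [[0,0,4,0,0,0.00025,0.2]]}}

```text
time: 18.0
tool_pos: [0.6188, 0.1051, 0.1095]
tcp_rot: [2.45, 1.965, 0.001]
wrist_force: [0.3, -5.1, 4.1]
width: 0.456
grip_force: 41.3
```

```bash
python3 r.py
```

```text
t 18.00 turned 2.3942 Mz 0.143 jt6 -0.757 v 0.83 F [-4.9  1.4 -4.1] z 0.1095 g 41
```

>>> {"name": "drive_tool", "arguments": {"rows": [[0,0,4,0,0,0.00025,0.2]]}}

```text
time: 18.08
tool_pos: [0.6187, 0.1051, 0.1092]
tcp_rot: [2.517, 1.878, 0.001]
wrist_force: [0.1, -4.2, 4.1]
width: 0.457
grip_force: 41.3
```

```bash
python3 r.py
```

```text
t 18.08 turned 2.4640 Mz 0.072 jt6 -0.750 v 0.83 F [-4.   1.3 -4.1] z 0.1092 g 41
```

>>> {"name": "drive_tool", "arguments": {"rows": [[0,0,4,0,0,0.00025,0.2]]}}

```text
time: 18.17
tool_pos: [0.6187, 0.1051, 0.109]
tcp_rot: [2.581, 1.789, 0.001]
wrist_force: [-0.3, -4.3, 3.8]
width: 0.456
grip_force: 41.4
```

```bash
python3 r.py
```

```text
t 18.17 turned 2.5338 Mz 0.099 jt6 -0.743 v 0.83 F [-4.1  1.2 -3.8] z 0.1090 g 41
```

The wrist joint torque now rises by about 0.11 N m per rad, which matches pad contact (0.12 expected). Contact began near 2.21 rad turned, so the foot now presses with about 9.5 N. Another 9° gives about 14 N.

>>> {"name": "drive_tool", "arguments": {"rows": [[0,0,4,0,0,0.00025,0.2]]}}

```text
time: 18.25
tool_pos: [0.6186, 0.1051, 0.1087]
tcp_rot: [2.642, 1.698, 0.001]
wrist_force: [-0.0, -3.9, 4.5]
width: 0.454
grip_force: 41.4
```

```bash
python3 r.py
```

```text
t 18.25 turned 2.6036 Mz 0.059 jt6 -0.735 v 0.83 F [-3.6  1.6 -4.5] z 0.1087 g 41
```

>>> {"name": "drive_tool", "arguments": {"rows": [[0,0,4,0,0,0.00025,0.2]]}}

```text
time: 18.33
tool_pos: [0.6186, 0.1052, 0.1085]
tcp_rot: [2.7, 1.605, 0.001]
wrist_force: [-0.9, -5.4, 3.5]
width: 0.456
grip_force: 41.4
```

```bash
python3 r.py
python3 - <<'E'
import json,numpy as np
A=np.array([json.loads(l) for l in open("log.txt")])
b=A[(A[:,1]>1.1)&(A[:,1]<2.2)]; c=A[A[:,1]>2.3]
pb=np.polyfit(b[:,1],b[:,3],1); pc=np.polyfit(c[:,1],c[:,3],1); x=(pb[1]-pc[1])/(pc[0]-pb[0])
print("contact",x,"slopes",pb[0],pc[0],"F angle",30*(c[-1,1]-x),"F torque",(c[-1,3]-np.polyval(pb,c[-1,1]))/.004, "Mz base",b[:,2].mean(),"now",c[:,2].mean())
E
```

```text
t 18.33 turned 2.6733 Mz 0.161 jt6 -0.727 v 0.83 F [-5.2  1.8 -3.5] z 0.1085 g 41
contact 2.2094026057519236 slopes -0.005572069003899447 0.10596897526544745 F angle 13.917430502699975 F torque 12.993213357233302 Mz base 0.10065918903144601 now 0.11788291636565625
```

>>> {"name": "drive_tool", "arguments": {"rows": [[0,0,0.5,0,0,0,0.2],[0,0,0,0,0,0,0.2],[0,0,0,0,0,0,0.2]]}}

```text
time: 18.58
tool_pos: [0.6186, 0.1052, 0.1084]
tcp_rot: [2.703, 1.6, 0.001]
wrist_force: [-1.6, -6.0, 5.1]
width: 0.457
grip_force: 41.5
```

```bash
python3 r.py
```

```text
t 18.58 turned 2.6775 Mz -0.079 jt6 -0.084 v -0.00 F [-6.   1.4 -5.1] z 0.1084 g 41
```

>>> {"name": "drive_tool", "arguments": {"rows": [[0,0,0,0,0,0,0.5],[0,0,0,0,0,0,0.7],[0,0,0,0,0,0,0.9],[0,0,0,0,0,0,0.9],[0,0,0,0,0,-0.015,0.9],[0,0,0,0,0,-0.035,0.9],[0,0,0,0,0,-0.035,0.9],[0,0,0,0,0,-0.03,0.9]]}}

```text
time: 19.25
tool_pos: [0.6184, 0.1065, 0.2244]
tcp_rot: [-2.704, -1.599, -0.003]
wrist_force: [0.7, -0.5, 0.7]
width: 0.9
grip_force: 0.0
```

```bash
python3 r.py;  python3 go.py .5 0 .22 1.07
```

```text
t 19.25 turned 2.6783 Mz -0.028 jt6 -0.000 v 0.00 F [-0.   0.9 -0.7] z 0.2244 g 0
t 19.25 pos [0.6184 0.1065 0.2244] head 1.0679 q6 0.63 F [ 0.7 -0.5  0.7] M [ 0.013 -0.04  -0.028] w 0.900 g 0
turn deg [ 0.02 -0.09 -0.12] shift(now) [-0.1504 -0.0524  0.0041] shift(target axes) [-0.1502 -0.0528  0.0044]
```

>>> {"name": "drive_tool", "arguments": {"rows": [[0,0,0,0,0,-0.02,0.9],[0,0,0,-0.035,-0.012,0,0.9],[0,0,0,-0.035,-0.012,0,0.9],[0,0,0,-0.035,-0.012,0,0.9],[0,0,0,-0.035,-0.012,0,0.9],[0,0,0,-0.035,-0.012,0,0.9],[0,0,0,0,0,0,0.9],[0,0,0,0,0,0,0.9]]}}

```text
time: 19.92
tool_pos: [0.4804, -0.0189, 0.2427]
tcp_rot: [-2.706, -1.595, -0.003]
wrist_force: [0.2, -0.5, -0.5]
width: 0.896
grip_force: 0.0
```

Run:
```python
from h import *; from workcell import read_camera
t=[]
for n,(a,b,c,d) in {"side":(140,260,265,385),"top":(100,200,200,300)}.items():
    t.append(cv2.resize(read_camera(n)["color"][a:b,c:d,::-1],(400,400),interpolation=cv2.INTER_CUBIC))
cv2.imwrite("pics/end.png",np.hstack(t))
```

```text
(no output)
```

View pics/end.png

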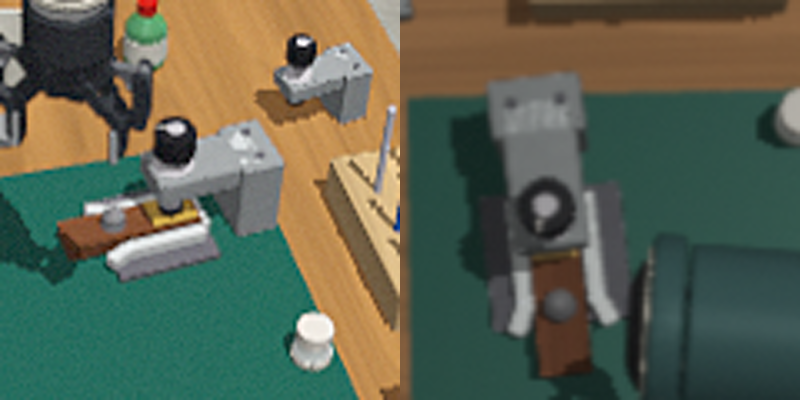

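The foot is down on the brass at side crop (172,205). The plinth is straight and fully in the channel, sticking out in front at top crop (562,320). The bystanders in these crops (glue, white-capped jar) are where they were, and the gripper is clear, so I hand in.

```bash
python3 -c "
from workcell import workorder
print(workorder.finish_job())"
```

```text
the job is handed in; nothing more can be done
None
```

The plinth is seated flat and home against the end stop, and the press is clamped on the brass plate at about 13–14 N, estimated from knob angle and wrist torque; I handed the job in with the gripper clear, and no verdict came back.

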